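# Pull the grinding-bay dust flap shut with the hook pole

## Task

Take the hook pole from its rest, drop its hook into the ring eye on the open dust flap of the grinding bay, and pull the flap through its catch until it is hard against its stop; keep a steady pull of about 12 N on it there for a second so that it beds in, never pulling harder than 25 N. Lift the hook out and lay the pole back in its rest, leaving the flap shut. Touch the flap only with the pole, and leave the small tub and the glass jar standing where they are.

Things in the scene. Friction and masses are not known exactly. Their poses are not given: they have to be found in the camera images.
- pole_grip (a point): Centre of the handle of the loose hook pole (0.2 kg, 310 mm long): a wooden square bar 160 x 22 x 22 mm centred here; grasp it here across its width. x runs along the pole towards the hook, z up. A 10 mm steel rod goes on from the handle along +x to 230 mm from here, then bends square down (-z) into a round pin. It balances about 17 mm ahead of this point
- hook_tip (a point): The lower end of the pole's hook pin: 230 mm along x and 45 mm below the pole's centre line. Same axes as pole_grip. The pin is 8 mm thick and free for 40 mm below the rod's underside
- rest_seat (a point): Where pole_grip lies when the pole is in its fixed wooden rest, 75 mm above the table; x along the pole to the hook, z up. The rest: base 190 x 70 x 12 mm and two forks 10 mm thick, 65 mm before and behind this point, with 27 mm slots flared at the top (tops 95 mm above the table); the handle drops in from above and is free for the fingers between the forks
- bay: The grinding bay: a fixed, open-topped plywood box 220 mm wide (y), 330 mm deep (x), 170 mm high, two 200 mm front posts, a small grinder at its back. Origin: middle of its front at table level; x points level into the bay, y along the front from the flap's hinge towards its free edge. Only the eye stands higher than 200 mm
- hinge (a point): A fixed point on the flap's upright hinge line, at the height of the ring eye (225 mm above the table), 90 mm along -y from the middle of the bay's front. Axes as bay: x level into the bay, square to its front; y along the front to the flap's free edge
- flap (a joint): Angle of the aluminium dust flap (160 x 160 mm) about its upright hinge, rad, growing as it swings into the bay (clockwise from above); starts 0.6 to 0.95. A sprung catch at the free edge takes about 9 N at the eye, from 0.09 rad down; past it the flap stays shut. The hard stop is adjustable and unmeasured: it meets the flap between 0 and -0.05. A light spring reopens an unlatched flap
- eye (a point): Centre of the steel ring eye on a stalk above the flap, 225 mm above the table. The ring lies level (hole axis vertical): hole 24 mm, outer width 39 mm, bar 7 mm thick, free above and for 30 mm below. With the flap at 0 it is 150 mm along the hinge's y axis and 30 mm in front of the flap (-x); it goes round the hinge line with the flap
- tub_mid (a point): Half-way up a white plastic tub, 38 mm across, 70 mm high, standing loose on the bench: leave it alone
- jar_mid (a point): Half-way up an amber glass jar, 54 mm across, 80 mm high, standing loose on the bench: leave it alone
Things that resemble listed ones, but are neither listed nor needed, are in the scene too. Leave any blue or purple look-alike of the part that bears rest_seat alone.

How it is judged:
By the outcome, as a careful person would: the job done as asked, in the order asked, and still so for the second after the job is handed in, with the robot touching nothing.
It also fails if it takes over 64 s, if anything falls off the work surface, if the arm or the gripper's body presses on something with over 40 N, if the wrist force passes 120 N, or if a joint passes its speed limit or range.

## Robot

A 6-joint arm with a two-finger parallel gripper is mounted at the origin on the work surface. World frame = base frame: x ahead of the robot, y to its left, z up, the work surface at z = 0. Lengths are in m, angles in rad, forces in N, time in s.
With the tool pointing down it reaches from about 0.35 to 0.775 m from the base axis. Payload 7.3 kg.
Tool frame: the origin (TCP) lies midway between the tips of the shut fingers; the grasp point (between the pads) lies 19 mm behind it; z points along the fingers, y is the line along which they close (so a half turn about z gives the same grasp; the last joint's range is limited). The gripper opens to 92 mm and grips with 3 to 60 N. Pads are 19 mm wide; open, the fingers measure 130 mm over their backs; the gripper's body (75 mm by 190 mm) begins 47 mm behind the grasp point.
Start: joints at [-1.493, 0.342, 1.524, -0, 1.275, -0.146], TCP at [0.117, -0.512, 0.227] pointing down, gripper open.
Joint ranges: [-2.53, 2.53], [-0.77, 2.02], [0.04, 2.7], [-1, 4.14], [0.28, 2.66], [-3.11, 3.11]. Speed limits (rad/s): [2.57, 2.57, 3.14, 3.14, 3.14, 3.14].

## Interface

Orientations are given as [roll, pitch, yaw] about the fixed x, y, z axes, in that order (R = Rz(yaw) Ry(pitch) Rx(roll)).
In Python, from cell import monitor, vision, workorder gives the robot as it stands.
- The arm moves only by the tool move_arm, never from a script. Its argument "rows" is a list of rows, each a list of 5 numbers: the shift along the world's x, y, z in mm, then the turn about the world's z in rad, then the closure, from -1 (fully open) to 1 (shut). A call has 1 to 12 rows; each row shifts and turns the commanded pose from where the row before left it; what a row does not reach is not made up. A row lasts 1/10 s, in which the tool goes at most 50 mm and 8.59 degrees, less where a joint would pass 70% of its speed; a pose out of reach is approached as far as the arm can. A call is refused whole if a number of a shift passes 50 or a number of a turn 0.15, either way. A call with a gripper value outside its range is refused whole. The fingers move at their own pace and stop on an object; "newtons" is the grip in N (left out, the last holds). Time passes only in rows, so rows that do not move let the fingers close. It gives the time, the measured TCP pose, the force, the opening and the grip force at its end, in the units of the state.
- monitor.observe(): the state, without advancing time (a new reading comes with each control period).
- vision.read_camera(name): name is "scene" or "side" or "wrist"; returns the picture (384x512x3 uint8, red, green, blue); there is no depth.
- vision.get_calibration(name): a dict with "K" (3x3 intrinsics, pixels), "k1" (the pictures are not rectified: a ray, as slopes to the right and down, at radius r is drawn at 1 + k1 r^2 times it, then the intrinsics apply), "T" (4x4, takes a point from camera to world coordinates); the wrist camera has in their place "mount" (4x4, takes a point from camera to tool coordinates, whose origin is the TCP and whose axes are the flange's). Camera axes: x right, y up, looking along -z (the intrinsics and any distortion apply to the point x, -y, -z); pixel columns grow to the right and rows downward; lengths in m; the calibration is good to about 2 mm. A picture is of the moment at which its call begins: read the wrist's pose just before it. get_calibration takes no time and is no camera call.
- workorder.hand_in(): hands the job in; it is judged then, once.
The state is a dict: "time": time; "qpos": joint angles; "qvel": joint speeds; "joint_efforts": joint torques, N m; "tool_pos": TCP position; "tool_rot": TCP orientation; "contact_force": force on the tool from outside, world axes, zero at the start; "torque": the same for the moment, N m; "opening": finger opening in m; "grip_force": force on a finger pad.
Only numpy, scipy, OpenCV 4.12 (cv2) and the standard library are available. Lean on these libraries where they do the work, as an engineer would, in place of code of your own. Each camera call takes 0.05 s, during which the arm holds its last target. There are 200 camera calls.

## Working session

There is one attempt and no reset: what is moved stays moved. The work goes in short steps, Python scripts to look and compute and a tool call to move; the robot and the scene stay as the last step left them, time stands still between calls to the robot, and variables do not carry over. Pictures are saved under pics/ and viewed, at most 10 in all, crops included, and the job is handed in when it is done.

Besides the shell and the picture viewer there is one more tool, called after "Request:" as name(argument=value, ...) on one line, values as JSON. move_arm: Moves the arm, as the interface text tells. Its arguments: {"type":"object","properties":{"rows":{"type":"array","items":{"type":"array","items":{"type":"number"}}},"newtons":{"type":"number"}},"required":["rows"]}

```bash
mkdir -p pics
cat > h.py <<'E'
import numpy as np, cv2
from cell import monitor, vision, workorder
from scipy.spatial.transform import Rotation as Ro
def cam(name):
    c=vision.get_calibration(name); K=np.array(c["K"]); k1=c["k1"]
    if "T" in c: T=np.array(c["T"])
    else:
        s=monitor.observe(); A=np.eye(4); A[:3,:3]=Ro.from_euler('xyz',s["tool_rot"]).as_matrix(); A[:3,3]=s["tool_pos"]; T=A@np.array(c["mount"])
    return K,k1,T
def ray(c,u,v):
    K,k1,T=c; p=cv2.undistortPoints(np.array([[[u,v]]],float),K,np.array([k1,0,0,0]))
    # drawn = r(1+k1 r^2): same model as cv2
    x,y=p[0,0]; d=T[:3,:3]@np.array([x,-y,-1]); return T[:3,3],d/np.linalg.norm(d)
def onz(c,u,v,z):
    o,d=ray(c,u,v); return o+d*(z-o[2])/d[2]
def tri(*rs):
    A=np.zeros((3,3));b=np.zeros(3)
    for o,d in rs:
        P=np.eye(3)-np.outer(d,d);A+=P;b+=P@o
    X=np.linalg.solve(A,b); return X,[np.linalg.norm((np.eye(3)-np.outer(d,d))@(X-o)) for o,d in rs]
def proj(c,X):
    K,k1,T=c; p=T[:3,:3].T@(np.array(X)-T[:3,3]); x,y=p[0]/-p[2],-p[1]/-p[2]; f=1+k1*(x*x+y*y)
    return K[0,0]*x*f+K[0,2],K[1,1]*y*f+K[1,2]
def shot(name,fn,crop=None,s=1):
    c=cam(name); im=vision.read_camera(name)
    cv2.imwrite('pics/'+fn+'_raw.png',im[:,:,::-1])
    return c,im
def st():
    s=monitor.observe(); print({k:np.round(s[k],4).tolist() for k in ("time","tool_pos","tool_rot","contact_force","torque","opening","grip_force","qpos")})
E
python3 - <<'E'
from h import *
st()
ims=[]
for n in ("scene","side","wrist"):
    c,im=shot(n,n+"0"); print(n,c[0].round(1).tolist(),c[1],c[2].round(3).tolist())
print(vision.get_calibration("wrist")["mount"])
E
```

```text
{'time': 0.0, 'tool_pos': [0.1165, -0.5115, 0.226], 'tool_rot': [-3.1401, -0.0002, 0.2238], 'contact_force': [-0.3186, -0.1485, 1.0865], 'torque': [-0.0091, -0.0131, 0.0123], 'opening': 0.0918, 'grip_force': 0.0, 'qpos': [-1.493, 0.3427, 1.525, -0.0, 1.2754, -0.146]}
scene [[416.4, 0.0, 261.2], [0.0, 416.4, 189.1], [0.0, 0.0, 1.0]] -0.1511568527380275 [[-0.45, -0.645, 0.617, 1.07], [0.893, -0.328, 0.309, 0.171], [0.003, 0.69, 0.724, 0.848], [0.0, 0.0, 0.0, 1.0]]
side [[412.9, 0.0, 253.3], [0.0, 412.9, 196.6], [0.0, 0.0, 1.0]] -0.12983010426114158 [[0.954, 0.202, -0.222, 0.207], [-0.3, 0.621, -0.724, -0.993], [-0.009, 0.757, 0.653, 0.935], [0.0, 0.0, 0.0, 1.0]]
wrist [[279.0, 0.0, 250.8], [0.0, 279.0, 187.9], [0.0, 0.0, 1.0]] -0.06959422553512623 [[0.223, 0.933, 0.283, 0.193], [-0.975, 0.213, 0.063, -0.494], [-0.002, -0.29, 0.957, 0.385], [0.0, 0.0, 0.0, 1.0]]
[[ 5.86404576e-04  9.57108686e-01  2.89728526e-01  7.84022333e-02]
 [ 9.99999808e-01 -6.19804993e-04  2.35264345e-05 -1.00072887e-04]
 [ 2.02092542e-04  2.89728457e-01 -9.57108866e-01 -1.58776472e-01]
 [ 0.00000000e+00  0.00000000e+00  0.00000000e+00  1.00000000e+00]]
```

View pics/scene0_raw.png

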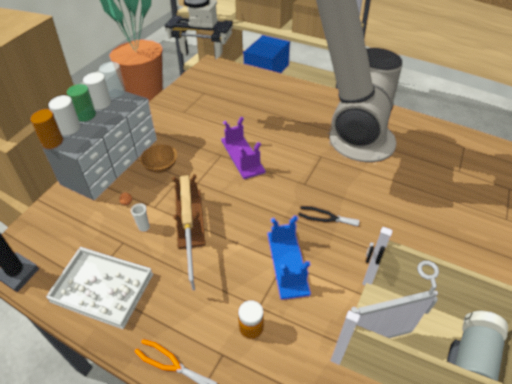

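View pics/side0_raw.png

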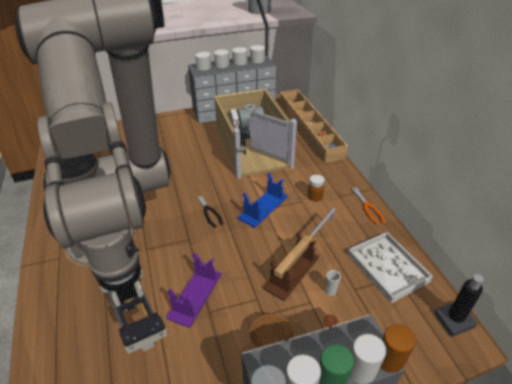

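Scene view: the brown rest with the pole in it is at (188,215), with the hook end at (192,285). The empty look-alikes are purple at (242,150) and blue at (288,260). The tub is at (140,217), the jar at (250,320) and the ring eye at (429,270). The brown rest fits, since it bears the pole and the other two are the forbidden colours. I'll confirm that in an enlarged crop.

Run:
```python
import cv2,numpy as np
a=cv2.imread('pics/scene0_raw.png');b=cv2.imread('pics/side0_raw.png')
def t(im,x,y): return cv2.resize(im[y:y+100,x:x+133],(400,300),interpolation=cv2.INTER_CUBIC)
cv2.imwrite('pics/m1.png',np.vstack([np.hstack([t(a,120,195),t(a,340,225)]),np.hstack([t(b,230,200),t(b,200,85)])]))
```

```text
(no output)
```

View pics/m1.png

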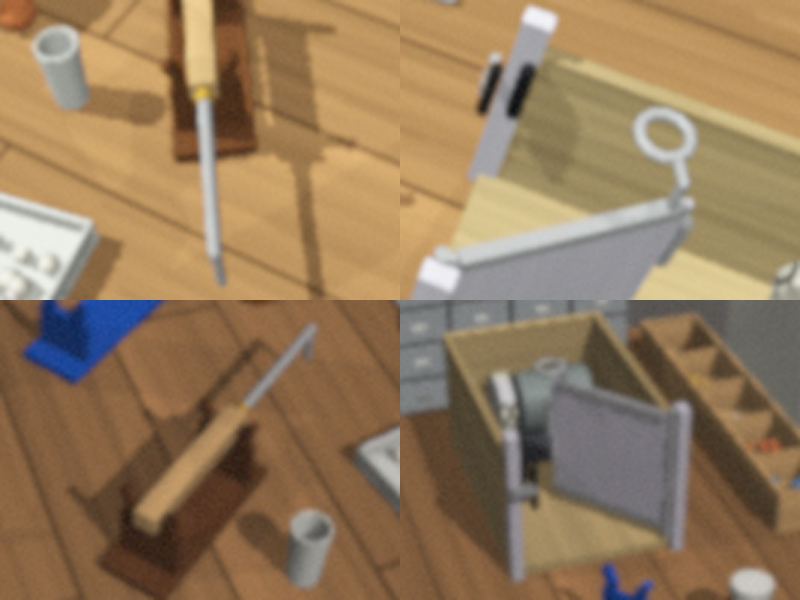

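Confirmed: the pole lies in the brown rest. In the scene view the handle-rod joint is at (187,226), the hook bend at (191,278) and the eye at (428,270). In the side view the joint is at (312,236), the bend at (334,209) and the eye at (250,108).

Run:
```python
from h import *
a=cam("scene");b=cam("side")
def T(n,p,q,z=None):
    X,e=tri(ray(a,*p),ray(b,*q)); print(n,X.round(4),np.round(e,4), (onz(a,*p,z).round(4),onz(b,*q,z).round(4)) if z else '')
T('junction',(187.3,225.7),(311.7,235.7),.075)
T('bend',(191,278.3),(334.3,209.3),.075)
T('eye',(428.3,270),(250,107.7),.225)
T('hingepost top',(353.5,315),(294,121),.2)
T('freepost top',(386,231),(236,131),.2)
T('tub top',(139.3,211),(333.5,273),.07)
T('back',(184.5,178),(279,271.7),.086)
T('jar top',(251,307),(317,180),.08)
```

```text
junction [ 0.6029 -0.2594  0.0811] [0.002 0.002] (array([ 0.5974, -0.2617,  0.075 ]), array([ 0.6072, -0.2556,  0.075 ]))
bend [ 0.7171 -0.1744  0.0764] [0.0012 0.0012] (array([ 0.7154, -0.1744,  0.075 ]), array([ 0.7188, -0.1739,  0.075 ]))
eye [0.582  0.2624 0.2235] [0.0014 0.0014] (array([0.5817, 0.263 , 0.225 ]), array([0.5817, 0.2577, 0.225 ]))
hingepost top [0.7117 0.1662 0.1994] [0.0022 0.0022] (array([0.7101, 0.1674, 0.2   ]), array([0.7123, 0.1626, 0.2   ]))
freepost top [0.5042 0.168  0.1963] [0.0001 0.0001] (array([0.5074, 0.1681, 0.2   ]), array([0.5027, 0.1621, 0.2   ]))
tub top [ 0.6104 -0.397   0.0706] [0.0008 0.0008] (array([ 0.6108, -0.3979,  0.07  ]), array([ 0.6101, -0.396 ,  0.07  ]))
back [ 0.4707 -0.3544  0.0808] [0.0001 0.0001] (array([ 0.4746, -0.3508,  0.086 ]), array([ 0.4691, -0.3583,  0.086 ]))
jar top [ 0.722  -0.0281  0.0809] [0.0031 0.0031] (array([ 0.7189, -0.0267,  0.08  ]), array([ 0.7245, -0.0297,  0.08  ]))
```

Request:
move_arm(rows=[[40,18,0,0.04,-1],[42,21,0,0.041,-1],[42,21,0,0.041,-1],[42,21,0,0.041,-1],[42,21,0,0.041,-1],[42,21,0,0.041,-1],[42,21,0,0.041,-1],[42,21,0,0.041,-1],[42,21,0,0.041,-1],[42,18,-10,0.04,-1],[0,0,-10,0,-1],[0,0,0,0,-1]], newtons=60)

```text
time: 1.35
tool_pos: [0.5343, -0.3066, 0.2043]
tool_rot: [-3.137, 0.002, 0.634]
contact_force: [-0.3, 0.5, 0.3]
opening: 0.0919
grip_force: 0.0
```

Run:
```python
from h import *
st(); shot("wrist","w1")
c=cam("wrist")
for P in [(.5345,-.3075,.086),(.599,-.260,.086),(.470,-.3545,.086)]: print(proj(c,P))
```

```text
{'time': 1.35, 'tool_pos': [0.5343, -0.3066, 0.2043], 'tool_rot': [-3.1375, 0.0017, 0.6338], 'contact_force': [-0.3222, 0.5319, 0.3442], 'torque': [-0.033, 0.0183, -0.0552], 'opening': 0.0919, 'grip_force': 0.0, 'qpos': [-0.6451, 0.5296, 1.2867, -0.0005, 1.3298, 0.292]}
(np.float64(251.68474594763376), np.float64(181.87150110251883))
(np.float64(251.57900160094286), np.float64(101.38918577524294))
(np.float64(251.4081475850199), np.float64(250.3813520142329))
```

View pics/w1_raw.png

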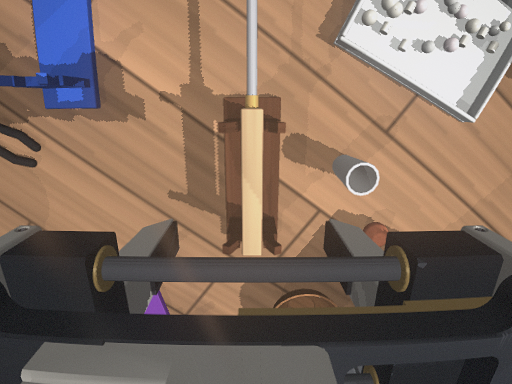

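The wrist view shows the handle from (252,108) to (252,254), well aligned. The grasp point is about 5 mm further back along the pole.

Request:
move_arm(rows=[[-4,-4,-40,0,-1],[0,0,-45,0,-1],[0,0,-35,0,-1],[0,0,-20,0,-1],[0,0,-8,0,-1],[0,0,0,0,0.5],[0,0,0,0,1],[0,0,0,0,1],[0,0,0,0,1],[0,0,0,0,1],[0,0,0,0,1],[0,0,0,0,1]], newtons=60)

```text
time: 2.6
tool_pos: [0.5306, -0.3119, 0.0589]
tool_rot: [3.141, -0.0, 0.632]
contact_force: [0.5, 0.0, 0.2]
opening: 0.0404
grip_force: 0.0
```

Request:
move_arm(rows=[[0,0,-3,0,1],[0,0,0,0,1],[0,0,0,0,1],[0,0,0,0,1],[0,0,0,0,1],[0,0,0,0,1]])

```text
time: 3.2
tool_pos: [0.5305, -0.3119, 0.0556]
tool_rot: [-3.141, 0.0, 0.632]
contact_force: [-0.6, -0.3, -1.3]
opening: 0.0216
grip_force: 60.0
```

Request:
move_arm(rows=[[0,0,15,0,1],[0,0,35,0,1],[0,0,50,0,1],[0,15,50,0.05,1],[5,35,50,0.1,1],[6,40,34,0.11,1],[7,42,0,0.11,1],[7,42,0,0.11,1],[7,42,0,0.11,1],[7,42,0,0.11,1],[6,42,0,0.11,1],[6,33,0,0.11,1]])

```text
time: 4.4
tool_pos: [0.5801, 0.0144, 0.2767]
tool_rot: [3.141, -0.0, 1.557]
contact_force: [0.6, -1.1, -1.6]
opening: 0.0218
grip_force: 60.0
```

Request:
move_arm(rows=[[0,4,0,0.02,1],[0,0,0,0,1],[0,0,0,0,1]])

```text
time: 4.7
tool_pos: [0.5802, 0.015, 0.2766]
tool_rot: [-3.141, 0.001, 1.57]
contact_force: [-0.7, -0.8, -3.0]
opening: 0.0216
grip_force: 60.0
```

Run:
```python
from h import *
st(); a,im=shot("scene","s2"); b,jm=shot("side","d2")
s=monitor.observe()["tool_pos"]; print(proj(a,(s[0],s[1]+.23,s[2]+.0194-.045)),proj(b,(s[0],s[1]+.23,s[2]+.0194-.045)))
u,v=map(int,proj(a,(.58,.25,.25)));t=lambda im,u,v:cv2.resize(im[v-50:v+50,u-67:u+66,::-1],(400,300),interpolation=cv2.INTER_CUBIC)
print(u-67,v-50); p,q=map(int,proj(b,(.58,.25,.25)));print(p-67,q-50)
cv2.imwrite('pics/m2.png',np.hstack([t(im,u,v),t(jm,p,q)]))
```

```text
{'time': 4.7, 'tool_pos': [0.5802, 0.015, 0.2766], 'tool_rot': [-3.1415, 0.0005, 1.57], 'contact_force': [-0.679, -0.8451, -2.9546], 'torque': [-0.0939, -0.0715, 0.0348], 'opening': 0.0216, 'grip_force': 59.9931, 'qpos': [-0.1059, 0.4149, 1.2757, -0.0006, 1.4511, -0.105]}
(np.float64(422.865339407903), np.float64(257.51681744290835)) (np.float64(250.5972457934564), np.float64(102.85656879290366))
358 208
183 52
```

View pics/m2.png

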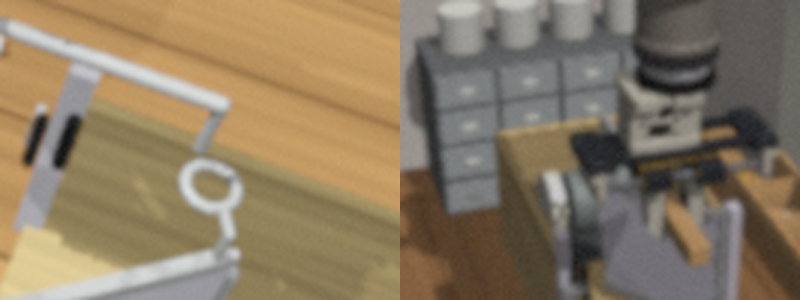

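The hook tip is at scene (425.7,258) and the ring centre at (428.3,270.3). I'll work out the shift between them.

Run:
```python
from h import *
a=cam("scene")
e=onz(a,428.3,270.3,.225); t=onz(a,425.5,257.5,.253); b=onz(a,358+223/3.0,208+103/3.0,.296)
print(e,t,e-t,b)
```

```text
[0.58232123 0.2631174  0.225     ] [0.57972038 0.24866375 0.253     ] [ 0.00260085  0.01445364 -0.028     ] [0.57899653 0.24738019 0.296     ]
```

Request:
move_arm(rows=[[2,14,0,0,1],[0,0,0,0,1],[0,0,-8,0,1],[0,0,-8,0,1],[0,0,-8,0,1],[0,0,-8,0,1],[0,0,-8,0,1],[0,0,-6,0,1],[0,0,0,0,1]])

```text
time: 5.7
tool_pos: [0.5818, 0.0299, 0.2295]
tool_rot: [-3.14, -0.0, 1.572]
contact_force: [0.6, 0.0, -2.6]
opening: 0.0211
grip_force: 60.0
```

Run:
```python
from h import *
st(); a,im=shot("scene","s3")
cv2.imwrite('pics/m3.png',cv2.resize(im[208:308,358:491,::-1],(532,400),interpolation=cv2.INTER_CUBIC))
```

```text
{'time': 5.7, 'tool_pos': [0.5818, 0.0299, 0.2295], 'tool_rot': [-3.1397, -0.0001, 1.5717], 'contact_force': [0.6055, 0.0483, -2.6005], 'torque': [-0.0507, -0.0522, 0.0321], 'opening': 0.0211, 'grip_force': 59.9932, 'qpos': [-0.0802, 0.4476, 1.3528, -0.0, 1.3431, -0.0811]}
```

View pics/m3.png

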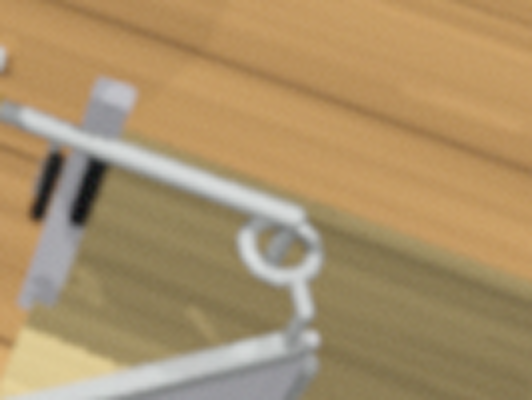

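The pin is inside the ring at crop (283,240). Now I'll pull along the arc.

Request:
move_arm(rows=[[-4,-5,0,0,1],[-4,-6,0,0,1],[-4,-6,0,0,1],[-4,-6,0,0,1],[-3,-7,0,0,1],[-3,-7,0,0,1],[-3,-7,0,0,1],[-2,-7,0,0,1],[-2,-8,0,0,1],[-1,-7,0,0,1],[-1,-7,0,0,1],[0,0,0,0,1]])

```text
time: 6.95
tool_pos: [0.5512, -0.0442, 0.2306]
tool_rot: [-3.141, 0.0, 1.571]
contact_force: [-0.1, 0.2, -2.0]
opening: 0.022
grip_force: 60.0
```

Run:
```python
from h import *
st(); a,im=shot("scene","s4")
x,y=330,195
cv2.imwrite('pics/m4.png',cv2.resize(im[y:y+120,x:x+160,::-1],(640,480),interpolation=cv2.INTER_CUBIC))
```

```text
{'time': 6.95, 'tool_pos': [0.5512, -0.0442, 0.2306], 'tool_rot': [-3.1414, 0.0005, 1.5709], 'contact_force': [-0.0849, 0.1704, -2.0182], 'torque': [-0.0895, -0.1067, -0.0071], 'opening': 0.022, 'grip_force': 59.9932, 'qpos': [-0.2183, 0.3905, 1.4397, -0.0005, 1.3114, -0.2183]}
```

View pics/m4.png

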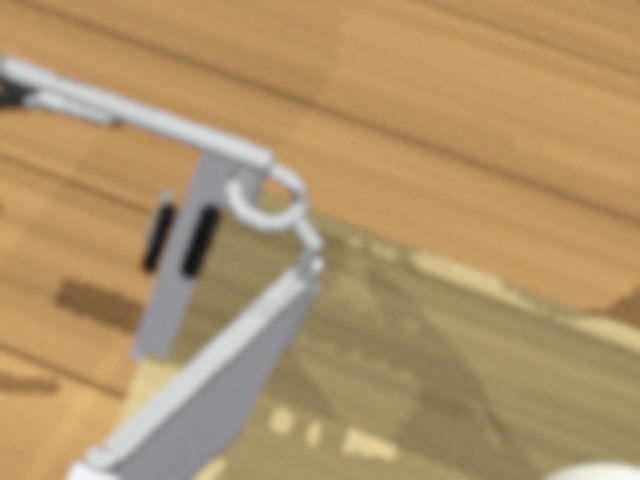

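The flap is following, with the pin in the left part of the ring at crop (255,180).

Request:
move_arm(rows=[[-1,-6,0,0,1],[-1,-6,0,0,1],[-1,-6,0,0,1],[0,-6,0,0,1],[0,-5,0,0,1],[0,-5,0,0,1],[0,-4,0,0,1],[0,0,0,0,1]])

```text
time: 7.8
tool_pos: [0.5483, -0.0818, 0.2306]
tool_rot: [-3.142, 0.0, 1.571]
contact_force: [-0.7, 0.8, -2.0]
opening: 0.0214
grip_force: 60.0
```

Request:
move_arm(rows=[[0,-2,0,0,1],[0,-2,0,0,1],[0,-2,0,0,1],[0,0,0,0,1]])

```text
time: 8.2
tool_pos: [0.5483, -0.0873, 0.2306]
tool_rot: [3.142, 0.0, 1.572]
contact_force: [0.3, 0.3, -1.5]
opening: 0.0219
grip_force: 60.0
```

Request:
move_arm(rows=[[0,-2,0,0,1],[0,-2,0,0,1],[0,0,0,0,1]])

```text
time: 8.5
tool_pos: [0.5483, -0.0912, 0.2306]
tool_rot: [3.142, -0.0, 1.572]
contact_force: [-0.2, 1.2, -2.9]
opening: 0.0214
grip_force: 60.0
```

Request:
move_arm(rows=[[0,-1,0,0,1],[0,-1,0,0,1],[0,0,0,0,1]])

```text
time: 8.8
tool_pos: [0.5481, -0.0918, 0.2303]
tool_rot: [-3.141, -0.003, 1.572]
contact_force: [0.5, 7.3, -2.4]
opening: 0.0216
grip_force: 60.0
```

Request:
move_arm(rows=[[0,-1,0,0,1],[0,-1,0,0,1],[0,0,0,0,1]])

```text
time: 9.1
tool_pos: [0.5482, -0.0937, 0.2303]
tool_rot: [-3.141, -0.003, 1.572]
contact_force: [1.5, 6.5, -3.2]
opening: 0.0216
grip_force: 60.0
```

Request:
move_arm(rows=[[0,-1,0,0,1],[0,-1,0,0,1],[0,0,0,0,1]])

```text
time: 9.4
tool_pos: [0.5484, -0.0962, 0.2305]
tool_rot: [3.141, -0.002, 1.572]
contact_force: [1.3, 6.1, -2.5]
opening: 0.0215
grip_force: 60.0
```

Request:
move_arm(rows=[[0,-1,0,0,1],[0,-1,0,0,1],[0,0,0,0,1]])

```text
time: 9.7
tool_pos: [0.5483, -0.099, 0.2306]
tool_rot: [3.142, -0.0, 1.572]
contact_force: [0.8, 4.0, -1.6]
opening: 0.0214
grip_force: 60.0
```

Request:
move_arm(rows=[[0,-1,0,0,1],[0,-1,0,0,1],[0,0,0,0,1]])

```text
time: 10.0
tool_pos: [0.5483, -0.1017, 0.2307]
tool_rot: [3.141, 0.001, 1.572]
contact_force: [0.0, 2.3, -2.2]
opening: 0.0213
grip_force: 60.0
```

Request:
move_arm(rows=[[0,-1,0,0,1],[0,-1,0,0,1],[0,0,0,0,1]])

```text
time: 10.3
tool_pos: [0.5483, -0.1036, 0.2307]
tool_rot: [3.141, 0.001, 1.572]
contact_force: [0.7, 0.6, -2.1]
opening: 0.0219
grip_force: 60.0
```

Request:
move_arm(rows=[[0,-1,0,0,1],[0,-1,0,0,1],[0,0,0,0,1]])

```text
time: 10.6
tool_pos: [0.5483, -0.1052, 0.2306]
tool_rot: [3.141, -0.0, 1.572]
contact_force: [1.1, 1.5, -1.5]
opening: 0.0213
grip_force: 60.0
```

Request:
move_arm(rows=[[0,-1,0,0,1],[0,-1,0,0,1],[0,0,0,0,1]])

```text
time: 10.9
tool_pos: [0.5483, -0.1069, 0.2305]
tool_rot: [3.141, -0.001, 1.572]
contact_force: [-0.3, 3.5, -1.1]
opening: 0.0216
grip_force: 60.0
```

Request:
move_arm(rows=[[0,-1,0,0,1],[0,0,0,0,1]])

```text
time: 11.1
tool_pos: [0.5482, -0.107, 0.2304]
tool_rot: [-3.141, -0.002, 1.572]
contact_force: [2.2, 6.3, -2.0]
opening: 0.0213
grip_force: 60.0
```

Request:
move_arm(rows=[[0,-1,0,0,1],[0,0,0,0,1]])

```text
time: 11.3
tool_pos: [0.5481, -0.1072, 0.2302]
tool_rot: [-3.141, -0.004, 1.572]
contact_force: [1.3, 9.7, -2.9]
opening: 0.0215
grip_force: 60.0
```

Request:
move_arm(rows=[[0,-0.5,0,0,1],[0,0,0,0,1]])

```text
time: 11.5
tool_pos: [0.5481, -0.1073, 0.2301]
tool_rot: [-3.141, -0.004, 1.572]
contact_force: [1.1, 10.7, -3.4]
opening: 0.0218
grip_force: 60.0
```

Request:
move_arm(rows=[[0,-0.5,0,0,1],[0,0,0,0,1],[0,0,0,0,1]])

```text
time: 11.8
tool_pos: [0.5481, -0.1073, 0.23]
tool_rot: [-3.14, -0.005, 1.573]
contact_force: [1.6, 13.1, -3.6]
opening: 0.0211
grip_force: 60.0
```

Request:
move_arm(rows=[[0,0,0,0,1],[0,0,0,0,1],[0,0,0,0,1],[0,0,0,0,1]])

```text
time: 12.2
tool_pos: [0.5481, -0.1073, 0.23]
tool_rot: [-3.14, -0.005, 1.573]
contact_force: [1.1, 13.0, -4.5]
opening: 0.022
grip_force: 60.0
```

Request:
move_arm(rows=[[0,0,0,0,1],[0,0,0,0,1],[0,0,0,0,1],[0,0,0,0,1]])

```text
time: 12.6
tool_pos: [0.5481, -0.1073, 0.23]
tool_rot: [-3.14, -0.005, 1.573]
contact_force: [1.1, 12.2, -3.9]
opening: 0.0215
grip_force: 60.0
```

Request:
move_arm(rows=[[0,0,0,0,1],[0,0,0,0,1],[0,0,0,0,1],[0,0,0,0,1]])

```text
time: 13.0
tool_pos: [0.5481, -0.1073, 0.23]
tool_rot: [-3.141, -0.005, 1.573]
contact_force: [1.5, 12.7, -4.0]
opening: 0.0219
grip_force: 60.0
```

Run:
```python
from h import *
st(); a,im=shot("scene","s5")
x,y=330,195
cv2.imwrite('pics/m5.png',cv2.resize(im[y:y+120,x:x+160,::-1],(640,480),interpolation=cv2.INTER_CUBIC))
```

```text
{'time': 13.0, 'tool_pos': [0.5481, -0.1073, 0.23], 'tool_rot': [-3.1405, -0.005, 1.5726], 'contact_force': [1.4988, 12.6921, -3.9985], 'torque': [1.8131, -0.4051, -0.4225], 'opening': 0.0219, 'grip_force': 60.0465, 'qpos': [-0.3331, 0.4024, 1.423, 0.0045, 1.3189, -0.336]}
```

View pics/m5.png

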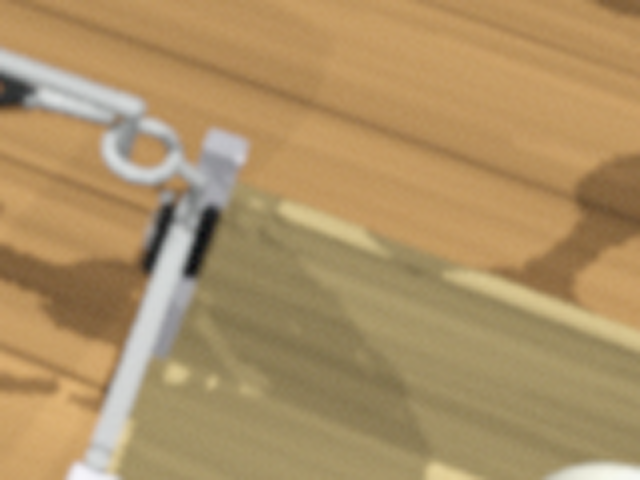

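The flap is shut in the catch and against its stop, and about 12.5 N was held for 1.2 s. Next I'll relax the pull, centre the pin in the ring and lift.

Request:
move_arm(rows=[[0,2,0,0,1],[0,2,0,0,1],[0,2,0,0,1],[0,2,0,0,1],[0,2,0,0,1],[0,1,0,0,1],[0,0,0,0,1]])

```text
time: 13.75
tool_pos: [0.5483, -0.0991, 0.2307]
tool_rot: [3.142, 0.0, 1.572]
contact_force: [-0.4, -0.6, -2.1]
opening: 0.0215
grip_force: 60.0
```

Request:
move_arm(rows=[[0,0,4,0,1],[0,0,6,0,1],[0,0,8,0,1],[0,0,8,0,1],[0,0,0,0,1]])

```text
time: 14.25
tool_pos: [0.549, -0.0994, 0.2584]
tool_rot: [3.138, 0.001, 1.572]
contact_force: [0.1, 0.3, -1.5]
opening: 0.0216
grip_force: 60.0
```

Request:
move_arm(rows=[[0,0,15,0,1],[0,0,20,0,1],[0,0,0,0,1]])

```text
time: 14.55
tool_pos: [0.5494, -0.0995, 0.2941]
tool_rot: [3.137, 0.002, 1.572]
contact_force: [1.2, -0.0, -1.5]
opening: 0.0216
grip_force: 60.0
```

Run:
```python
from h import *
st(); a,im=shot("scene","s6"); c,w=shot("wrist","w6")
x,y=300,180
p=lambda im:cv2.resize(im[...,::-1],(400,300),interpolation=cv2.INTER_CUBIC)
cv2.imwrite('pics/m6.png',np.hstack([p(im[y:y+120,x:x+160]),p(w)]))
```

```text
{'time': 14.55, 'tool_pos': [0.5494, -0.0995, 0.2941], 'tool_rot': [3.1366, 0.0016, 1.5718], 'contact_force': [1.1672, -0.0255, -1.4751], 'torque': [-0.0372, -0.1358, -0.0203], 'opening': 0.0216, 'grip_force': 59.9932, 'qpos': [-0.3164, 0.3601, 1.3114, 0.0, 1.4649, -0.3174]}
```

View pics/m6.png

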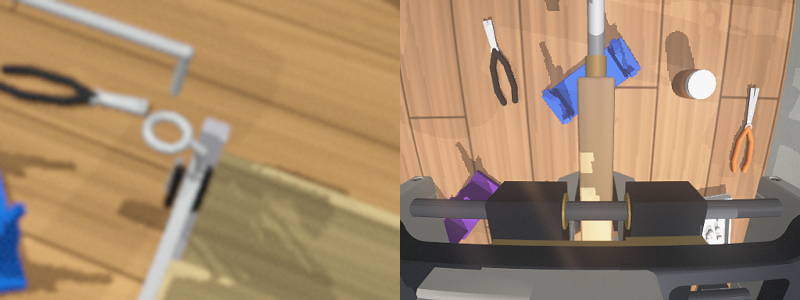

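The hook is clear of the ring at crop (178,92) and the flap stays shut. I'll check whether the pole has slipped in the grip.

Run:
```python
from h import *
a=cam("scene");c=cam("wrist");s=np.array(monitor.observe()["tool_pos"])
print(onz(a,376,200,s[2]+.0194+.004)-s, onz(c,252,100,s[2]+.0304)-s)
b=onz(a,358+223/3.0,208+103/3.0,.2766+.0194+.004)-np.array([.5802,.015,.2766]);print('before',b)
for z in (.30,.31,.32,.33): print(z,onz(a,300+178*.4,180+94*.4,s[2]+.0194-.045+(z-.3135))-s)
```

```text
[-0.00090723  0.23329379  0.0234    ] [0.0003941  0.08024542 0.0304    ]
before [0.00235185 0.231827   0.0234    ]
0.3 [-0.01429787  0.23327302 -0.0391    ]
0.31 [-0.00530727  0.2338906  -0.0291    ]
0.32 [ 0.00368334  0.23450818 -0.0191    ]
0.33 [ 0.01267395  0.23512576 -0.0091    ]
```

Request:
move_arm(rows=[[-2,-15,0,-0.05,1],[-2,-25,0,-0.11,1],[-2,-28,0,-0.12,1],[-2,-28,0,-0.12,1],[-2,-28,0,-0.12,1],[-2,-28,0,-0.12,1],[-2,-28,-20,-0.12,1],[-2,-20,-40,-0.12,1],[-2,-12,-40,-0.06,1],[0,0,-20,0,1],[0,0,0,0,1]])

```text
time: 15.75
tool_pos: [0.5275, -0.3109, 0.1666]
tool_rot: [-3.133, 0.003, 0.629]
contact_force: [-0.5, 0.2, -1.7]
opening: 0.0217
grip_force: 60.0
```

Request:
move_arm(rows=[[3,-1,0,0.003,1],[0,0,-20,0,1],[0,0,-20,0,1],[0,0,-15,0,1],[0,0,0,0,1],[0,0,0,0,1]])

```text
time: 16.35
tool_pos: [0.5342, -0.3126, 0.1184]
tool_rot: [3.139, -0.001, 0.635]
contact_force: [-0.7, -0.0, -1.2]
opening: 0.0214
grip_force: 60.0
```

Run:
```python
from h import *
st()
```

```text
{'time': 16.35, 'tool_pos': [0.5342, -0.3126, 0.1184], 'tool_rot': [3.1389, -0.0007, 0.635], 'contact_force': [-0.6941, -0.0157, -1.2443], 'torque': [-0.0391, 0.04, 0.0232], 'opening': 0.0214, 'grip_force': 59.9932, 'qpos': [-0.6532, 0.607, 1.3989, -0.0001, 1.1328, 0.2826]}
```

Request:
move_arm(rows=[[-4,1,-10,-0.003,1],[0,0,-10,0,1],[0,0,-10,0,1],[0,0,0,0,1],[0,0,0,0,1]])

```text
time: 16.85
tool_pos: [0.5292, -0.3111, 0.0862]
tool_rot: [-3.141, 0.0, 0.632]
contact_force: [0.6, 0.4, -2.4]
opening: 0.0219
grip_force: 60.0
```

Request:
move_arm(rows=[[1,-1,-6,0,1],[0,0,-6,0,1],[0,0,-6,0,1],[0,0,-5,0,1],[0,0,0,0,1],[0,0,0,0,1]])

```text
time: 17.45
tool_pos: [0.5303, -0.3121, 0.0635]
tool_rot: [-3.141, 0.0, 0.632]
contact_force: [-0.7, -0.6, -1.5]
opening: 0.0215
grip_force: 60.0
```

Request:
move_arm(rows=[[0,0,-4,0,1],[0,0,-3,0,1],[0,0,0,0,1],[0,0,0,0,1]])

```text
time: 17.85
tool_pos: [0.5303, -0.3121, 0.0566]
tool_rot: [-3.142, 0.0, 0.632]
contact_force: [1.0, -0.1, -2.2]
opening: 0.0215
grip_force: 60.0
```

Request:
move_arm(rows=[[0,0,-1,0,1],[0,0,0,0,1],[0,0,0,0,0.5],[0,0,0,0,0],[0,0,0,0,-0.4],[0,0,0,0,-0.4],[0,0,0,0,-0.4],[0,0,0,0,-0.4],[0,0,0,0,-0.4],[0,0,0,0,-0.4]])

```text
time: 18.85
tool_pos: [0.5303, -0.3121, 0.0556]
tool_rot: [3.141, 0.0, 0.632]
contact_force: [0.2, -0.5, -0.2]
opening: 0.0638
grip_force: 0.0
```

Request:
move_arm(rows=[[0,0,10,0,-0.4],[0,0,25,0,-0.4],[0,0,40,0,-0.4],[0,0,50,0,-0.4],[-20,-10,40,0,-0.4],[-45,-20,0,0,-0.4],[-45,-20,0,0,-0.4],[-45,-20,0,0,-0.4],[0,0,0,0,-0.4],[0,0,0,0,-0.4]])

```text
time: 19.85
tool_pos: [0.3747, -0.3827, 0.2217]
tool_rot: [3.14, -0.0, 0.629]
contact_force: [0.8, 0.7, 0.2]
opening: 0.0646
grip_force: 0.0
```

Run:
```python
from h import *
st(); a,im=shot("scene","s7"); cv2.imwrite('pics/m7.png',cv2.resize(im[150:,100:,::-1],None,fx=1.9,fy=1.9,interpolation=cv2.INTER_CUBIC))
```

```text
{'time': 19.85, 'tool_pos': [0.3747, -0.3827, 0.2217], 'tool_rot': [3.1401, -0.0004, 0.6292], 'contact_force': [0.806, 0.7393, 0.1946], 'torque': [-0.0066, -0.0136, -0.0249], 'opening': 0.0646, 'grip_force': 0.0, 'qpos': [-0.9395, 0.3646, 1.5047, 0.0005, 1.2708, 0.002]}
```

View pics/m7.png

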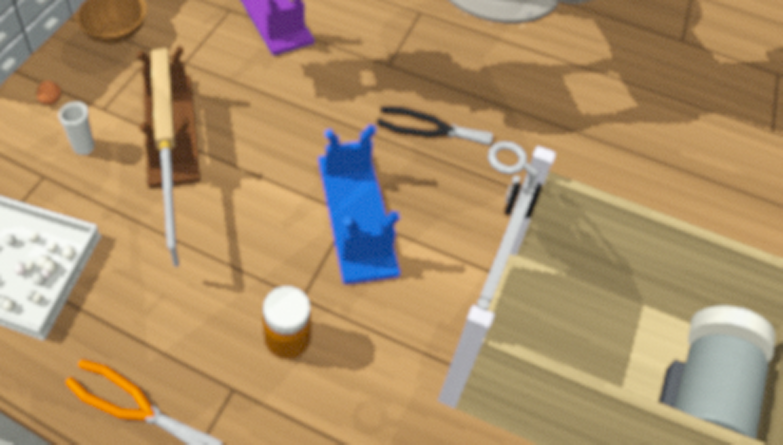

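The pole is back in the brown rest at crop (163,110). The flap is shut at (500,230), and the tub at (77,128) and the jar at (287,320) have not been disturbed.

```bash
python3 -c "
from h import *
print(workorder.hand_in())"
```

```text
the job is handed in; nothing more can be done
None
```

The job is handed in at about 20 s: the flap is shut against its stop after a steady pull of about 12.5 N for 1.2 s (highest reading 13.1 N), the pole is back in its rest, and the tub and jar were not touched.

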